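# Swap the flat packs for charged ones

## Task

The work light and the radio have run flat. Give each of them the charged battery pack of its size from the charger, and put the two flat packs on charge in the charger bays they fit, every pack dropped fully home. Stand packs upright on a clear spot of the bench while you swap; let none fall over, and leave the tape measure and the pliers where they lie.

Things in the scene. Friction and masses are not known exactly. Their poses are not given: they have to be found in the camera images.
- charged_large (a point): Large battery pack, in the charger at the start: upright grey block 88 x 58 x 64 mm (own x, y, z) on a narrower black foot 76 x 46 x 28 mm with bevelled lower edge; 92 mm tall in all, 0.44 to 0.72 kg. The point is its centre, 46 mm above its underside, 18 mm above the block's lower edge. Grip the block across its own y (58 mm), 10 to 20 mm above the point. Either way round fits a well.
- charged_small (a point): Small battery pack, in the charger at the start: same form and height as the large one, grey block 64 x 44 x 64 mm (own x, y, z) on a foot 54 x 34 x 28 mm; 92 mm tall in all, 0.24 to 0.39 kg. The point is its centre, 46 mm above its underside. Grip the block across its own y (44 mm), 10 to 20 mm above the point. Either way round fits.
- flat_large (a point): Large battery pack that stands in the work light at the start; same shape and size as charged_large, told apart only by where it stands. Point and axes as for charged_large.
- flat_small (a point): Small battery pack that stands in the radio at the start; same shape and size as charged_small, told apart only by where it stands. Point and axes as for charged_small.
- work_light_well (a point): Open-topped well for a large pack on the work light (dark lamp, tilted finned LED head, fixed). Point: centre of the well's floor, 14 mm above the bench; x along the well, z up. Rim 26 mm above the floor; inside 82 x 52 mm (x, y), mouth flared to 94 x 64. A pack fully home stands on the floor, own x along the well's x, centre 46 mm above the point. Lamp head, up to 0.13 m high, from 70 mm in +x.
- radio_well (a point): Open-topped well for a small pack on the radio (grey box, round loudspeaker and two knobs on top, fixed). Point, axes, rim, flare and seating as for work_light_well; inside 60 x 40 mm (x, y), mouth 72 x 52. The radio's box, 0.08 m high, begins 58 mm in +x of the point.
- charger_large_bay (a point): The large bay of the charger (low dark box 128 x 198 mm, 40 mm high, two bays side by side, fixed; a white socket 60 mm high stands behind it), a well like that of the work light, inside 82 x 52 mm, mouth 94 x 64 mm; the point is the centre of its floor, axes and heights as there.
- charger_small_bay (a point): The small bay of the charger, 98 mm in -y (charger's frame) of the large bay; a well like that of the radio, inside 60 x 40 mm, mouth 72 x 52 mm; the point is the centre of its floor, axes and heights as there.
- tape_measure (a point): Yellow and black pocket tape measure, 66 x 84 x 44 mm, loose on the bench; leave it alone. The point is 20 mm above the bench at its middle. A batten 30 mm high lies along the front of the bench; between it and the machines a patch of bare bench is always clear: x 0.40 to 0.50, y 0.03 to 0.13 m (robot's frame).
- pliers (a point): Combination pliers with red handles, 49 x 162 x 13 mm (own x, y, z), loose on the bench; leave them alone. The point is 6 mm above the bench at their middle.
Things that resemble listed ones, but are neither listed nor needed, are in the scene too. Leave any orange look-alike of the part that bears flat_small alone.

How it is judged:
At the end, for the whole second after the job is handed in: Charged large pack in the work light, charged small pack in the radio, flat large and flat small packs in the charger's large and small bays: each within 8 mm of its well's centre, upright within 0.08 rad, on the well floor (centre under 51 mm above it), at rest (horizontal distance between charged_large and work_light_well below 0.008 m and z of charged_large in the frame of work_light_well below 0.051 m and angle between each of charged_large, charged_small, flat_large, flat_small's own z axis and vertical below 0.08 rad and horizontal distance between charged_small and radio_well below 0.008 m and z of charged_small in the frame of radio_well below 0.051 m and horizontal distance between flat_large and charger_large_bay below 0.008 m and z of flat_large in the frame of charger_large_bay below 0.051 m and horizontal distance between flat_small and charger_small_bay below 0.008 m and z of flat_small in the frame of charger_small_bay below 0.051 m and linear speed of each of charged_large_body, charged_small_body, flat_large_body, flat_small_body below 0.02 m/s); the robot touches nothing.
It fails at once if a pack falls over (leans more than 0.7 rad) (angle between any of charged_large, charged_small, flat_large, flat_small's own z axis and vertical above 0.7 rad).
It fails at once if the tape measure or the pliers are moved more than 25 mm (distance of any of tape_measure, pliers from where it was at the start of the episode above 0.025 m).
It also fails if it takes over 136 s, if anything falls off the work surface, if the arm or the gripper's body presses on something with over 40 N, if the wrist force passes 120 N, or if a joint passes its speed limit or range.

## Robot

A 6-joint arm with a two-finger parallel gripper is mounted at the origin on a cart in front of the work surface, level with it; the furniture and walls round the work are solid. World frame = base frame: x ahead of the robot, y to its left, z up, the work surface at z = 0. Lengths are in m, angles in rad, forces in N, time in s.
With the tool pointing down it reaches from about 0.25 to 0.775 m from the base axis. Payload 4 kg.
Tool frame: the origin (TCP) lies midway between the tips of the shut fingers; the grasp point (between the pads) lies 19 mm behind it; z points along the fingers, y is the direction in which the jaws open and shut (so a half turn about z gives the same grasp; the last joint's range is limited). The gripper opens to 94 mm and grips with 3 to 60 N. Pads are 16 mm wide; open, the fingers measure 119 mm over their backs; the gripper's body (75 mm by 177 mm) begins 78 mm behind the grasp point.
Start: joints at [1.046, 0.087, 1.371, -0, 1.684, -0.103], TCP at [0.225, 0.502, 0.206] pointing down, gripper open.
Joint ranges: [-3.1, 3.1], [-0.76, 2.03], [0.27, 2.55], [-1.08, 4.22], [0.17, 2.65], [-2.57, 2.57]. Speed limits (rad/s): [2.79, 2.79, 3.14, 3.14, 3.14, 3.14].

## Interface

Orientations are given as a 3x3 rotation matrix whose columns are the frame's x, y, z axes.
In Python, from workcell import env gives the robot as it stands. The module is installed in compiled form; this text tells all that it offers.
- The arm moves only by the tool send_rows, never from a script. Its argument "increments" is a list of rows, each a list of 2 entries, a list of its own where there are three numbers: the shift along the world's x, y, z in m, then the turn about the world's z in rad. In form: [[[dx, dy, dz], roll], ...]. A call has exactly 5 rows; each row shifts and turns the pose as measured when the row begins; what a row does not reach is not made up. A row lasts 1/8 s, in which the tool goes at most 62.5 mm and 10.7 degrees, less where a joint would pass 70% of its speed; a pose out of reach is approached as far as the arm can. A call with a gripper value outside its range is refused whole. "gripper" is the opening, from 0 (shut) to 1 (fully open), set as the call begins (left out, the last holds). The fingers move at their own pace and stop on an object; "squeeze" is the grip in N (left out, the last holds). Time passes only in rows, so rows that do not move let the fingers close, or fill a call up. It gives the time, the measured TCP pose, the force and the opening at its end, in the units of the state.
- env.sense(): the state, without advancing time (a new reading comes with each control period).
- env.capture(name): name is "scene" or "top"; returns the picture (420x560x3 uint8, red, green, blue); there is no depth.
- env.camera_info(name): a dict with "K" (3x3 intrinsics, pixels), "k1" (the pictures are not rectified: a ray, as slopes to the right and down, at radius r is drawn at 1 + k1 r^2 times it, then the intrinsics apply), "R" (3x3) and "t" (3): a world point X has camera coordinates R X + t. Camera axes: x right, y down, z forward; pixel columns grow to the right and rows downward; lengths in m; the calibration is good to about 2 mm. A picture is of the moment at which its call begins. camera_info takes no time and is no camera call.
- env.hand_in(): hands the job in, once; it reports no verdict.
The state is a dict: "time_s": time; "joint_positions": joint angles; "qvel": joint speeds; "joint_torque": joint torques, N m; "ee_pos": TCP position; "eef_rot": TCP orientation; "ft_force": force on the tool from outside, world axes, zero at the start; "torque": the same for the moment, N m; "width": opening from 0.0 (shut) to 1.0 (fully open).
Only numpy, scipy, OpenCV 4.12 (cv2) and the standard library are available. Lean on these libraries where they do the work, as an engineer would, in place of code of your own. Each camera call takes 0.05 s, during which the arm holds its last target.

## Working session

There is one attempt and no reset: what is moved stays moved. The work goes in short steps, Python scripts to look and compute and a tool call to move; the robot and the scene stay as the last step left them, time stands still between calls to the robot, and variables do not carry over. Pictures are saved under pics/ and viewed, and the job is handed in when it is done.

Besides the shell and the picture viewer there is one more tool, called after ">>>" as name(argument=value, ...), one argument or row to a line, values as JSON. send_rows: Moves the arm, as the interface text tells. Its arguments: {"type":"object","properties":{"increments":{"type":"array"},"gripper":{"type":"number"},"squeeze":{"type":"number"}},"required":["increments"]}

```bash
mkdir -p pics; python3 - <<'E'
from workcell import env
import cv2
for n in("scene","top"):
    im=env.capture(n); cv2.imwrite(f"pics/{n}0.png",im[:,:,::-1])
    c=env.camera_info(n); print(n,c)
print(env.sense())
E
```

```text
scene {'K': array([[529.307389  ,   0.        , 279.14287962],
       [  0.        , 529.307389  , 201.69130874],
       [  0.        ,   0.        ,   1.        ]]), 'k1': 0.0275298641864981, 'R': array([[ 0.55921468, -0.82882959, -0.01790128],
       [-0.60844851, -0.39566471, -0.68792431],
       [ 0.56308911,  0.39558938, -0.72556164]]), 't': array([-0.37008236,  0.34433036,  1.22384616])}
top {'K': array([[522.31316213,   0.        , 280.63540776],
       [  0.        , 522.31316213, 213.00841641],
       [  0.        ,   0.        ,   1.        ]]), 'k1': -0.033764335773928074, 'R': array([[ 0.01126963, -0.99993582, -0.0011637 ],
       [-0.99623309, -0.01112781, -0.08599885],
       [ 0.08598038,  0.00212849, -0.99629456]]), 't': array([-0.10526945,  0.54149383,  1.64604368])}
{'time_s': 0.1, 'joint_positions': array([ 1.04589538e+00,  8.78701202e-02,  1.37208947e+00, -1.75235847e-05,
        1.68360661e+00, -1.03110629e-01]), 'qvel': array([ 3.39758848e-04, -7.96737114e-04, -1.95864730e-03, -2.80290112e-05,
        1.42458644e-03,  4.00562283e-04]), 'joint_torque': array([ 2.55978128e-03, -3.41252089e+01, -3.03302693e+01,  7.19565782e-02,
        3.04384134e-02, -7.53548034e-05]), 'ee_pos': array([0.22493256, 0.50135883, 0.20443415]), 'eef_rot': array([[-9.12356564e-01,  4.09395349e-01, -9.73931947e-04],
       [ 4.09396465e-01,  9.12354968e-01, -1.71658417e-03],
       [ 1.85810075e-04, -1.96486113e-03, -9.99998052e-01]]), 'ft_force': array([-0.00563465, -0.12019407,  0.19744996]), 'torque': array([ 0.01581323,  0.00708292, -0.00389125]), 'width': 1.000459509622638}
```

View pics/scene0.png

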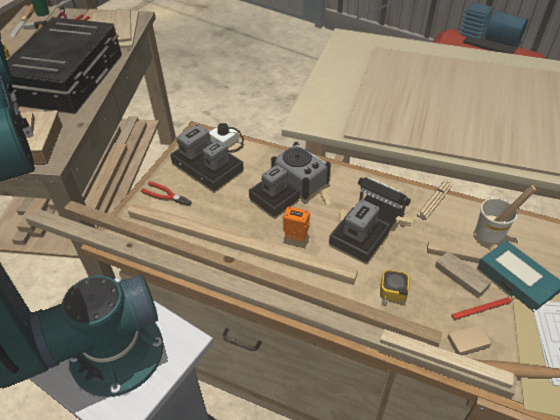

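View pics/top0.png

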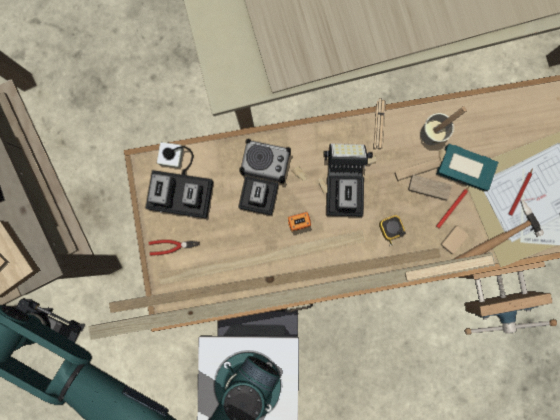

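The top view shows the charger with two packs at (160,188) and (190,194), the radio with its small pack at (258,192), the work light with its large pack at (347,193), an orange look-alike at (300,222), pliers at (173,245) and the tape at (391,228). I'll enlarge the crops to confirm.

```bash
python3 - <<'E'
import cv2
a=cv2.imread("pics/top0.png")[130:260,135:415]
cv2.imwrite("pics/topc.png",cv2.resize(a[:, :140],None,fx=4.2,fy=4.2,interpolation=cv2.INTER_CUBIC))
cv2.imwrite("pics/topd.png",cv2.resize(a[:, 140:],None,fx=4.2,fy=4.2,interpolation=cv2.INTER_CUBIC))
b=cv2.imread("pics/scene0.png")[115:300,130:420]
cv2.imwrite("pics/scc.png",cv2.resize(b,None,fx=2.7,fy=2.7,interpolation=cv2.INTER_CUBIC))
E
```

```text
(no output)
```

View pics/topc.png

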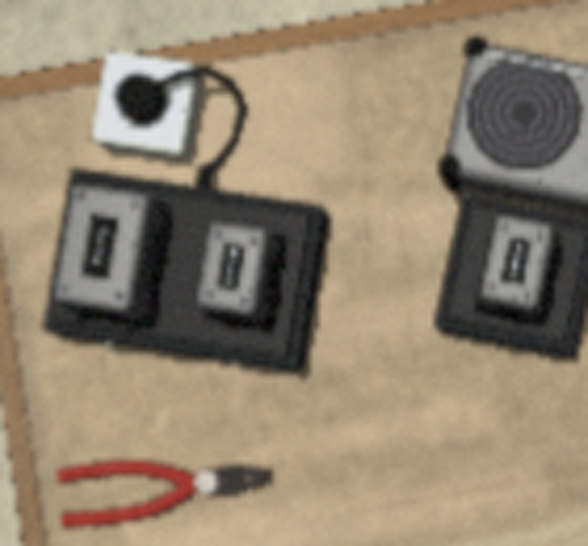

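View pics/topd.png

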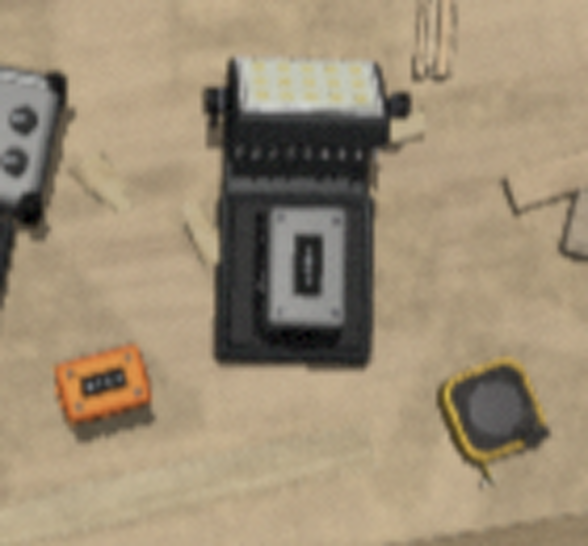

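View pics/scc.png

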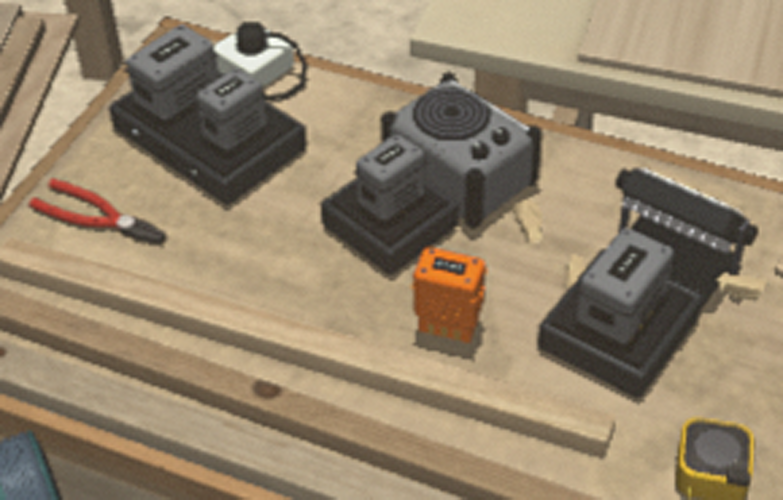

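```bash
cat > h.py <<'E'
import cv2,numpy as np
from workcell import env
def ray(cam,uv):
    c=env.camera_info(cam); K=c["K"];R=c["R"];t=c["t"];k=c["k1"]
    uv=np.atleast_2d(np.array(uv,float))
    d=(uv-[K[0,2],K[1,2]])/[K[0,0],K[1,1]]; s=d.copy()
    for _ in range(20): s=d/(1+k*(s**2).sum(1,keepdims=True))
    D=np.c_[s,np.ones(len(s))]@R
    return -R.T@t,D
def onz(cam,uv,z):
    C,D=ray(cam,uv); return (C+D*((z-C[2])/D[:,2])[:,None])[:,:2]
def proj(cam,X):
    c=env.camera_info(cam);X=np.atleast_2d(X)@c["R"].T+c["t"];s=X[:,:2]/X[:,2:]
    s=s*(1+c["k1"]*(s**2).sum(1,keepdims=True));K=c["K"];return s*[K[0,0],K[1,1]]+[K[0,2],K[1,2]]
def topface(im,seed,z,cam="top",thr=None,half=25,S=6):
    """grey top face near seed px: returns rect in world plane z"""
    x0,y0=int(seed[0])-half,int(seed[1])-half
    a=cv2.cvtColor(im,cv2.COLOR_RGB2GRAY)[y0:y0+2*half,x0:x0+2*half]
    a=cv2.resize(a,None,fx=S,fy=S,interpolation=cv2.INTER_CUBIC)
    m=(a>thr).astype(np.uint8)
    cs,_=cv2.findContours(m,cv2.RETR_EXTERNAL,cv2.CHAIN_APPROX_NONE)
    cc=[c for c in cs if cv2.contourArea(c)>20*S*S and cv2.pointPolygonTest(cv2.convexHull(c),(float((seed[0]-x0)*S),float((seed[1]-y0)*S)),False)>=0]
    c=max(cc,key=cv2.contourArea)
    p=(c[:,0]+.5)/S-.5+[x0,y0]
    w=onz(cam,p,z)
    r=cv2.minAreaRect((w*1000).astype(np.float32))
    b=cv2.boxPoints(r)
    e=[b[1]-b[0],b[2]-b[1]]; L=max(e,key=np.linalg.norm); 
    ang=np.degrees(np.arctan2(L[1],L[0])); ang=(ang+90)%180-90
    h=cv2.convexHull((w*1000).astype(np.float32)); M=cv2.moments(h)
    ev=.5*np.degrees(np.arctan2(2*M["mu11"],M["mu20"]-M["mu02"]))
    return np.array(r[0]),sorted(r[1]),ang,np.array([M["m10"],M["m01"]])/M["m00"],ev,p
E
python3 - <<'E'
from h import *
im=cv2.imread("pics/top0.png")[:,:,::-1].copy()
g=cv2.cvtColor(im,cv2.COLOR_RGB2GRAY)
print(g[192,335:365],g[188,145:180])
for n,s in dict(cl=(160,188),cs=(190,194),fs=(258,192),fl=(347,193)).items():
  for thr in(95,110):
    c,wh,a,m,ev,p=topface(im,s,.106,thr=thr)
    print(n,thr,c.round(1),np.round(wh,1),round(a,1),m.round(1),round(ev,1))
E
```

```text
[ 38  25  38  51 106 144 156 157 152 122  61  41  68 116  64  40  61 136
 145 145 143 116  62  52  47  48  45  60  68 145] [171 169 167 122  81 113 139 148 147 146 103  47  37  68  57  37  57 127
 157 159 157 136 104  70  40  28  22  18  17  25  46  61  58  61  59]
cl 95 [610.  273.3] [153.7 153.9] -89.4 [618.1 285.7] -31.4
cl 110 [610.  273.3] [153.7 153.9] -89.4 [618.3 286. ] -31.4
cs 95 [593.4 179. ] [40.8 61.3] -8.1 [593.4 178.9] -8.0
cs 110 [593.4 179.1] [39.  58.9] -8.5 [593.3 179. ] -8.8
fs 95 [600.9 -27.8] [152.6 153.1] 0.6 [590. -22.] 56.9
fs 110 [600.9 -27.8] [152.6 153.1] 0.6 [589.7 -21.8] 56.9
fl 95 [ 599.8 -302.9] [53.8 85.1] -1.0 [ 599.7 -303. ] -0.8
fl 110 [ 599.9 -302.7] [52.1 82.9] -1.0 [ 599.6 -302.9] -1.2
```

```bash
python3 - <<'E'
import re
s=open('h.py').read()
s=s.replace('    a=cv2.resize(a,None','    sat=cv2.cvtColor(im,cv2.COLOR_RGB2HSV)[y0:y0+2*half,x0:x0+2*half,1]; a=np.where(sat<50,a,0).astype(np.uint8)\n    a=cv2.resize(a,None')
open('h.py','w').write(s)
E
python3 - <<'E'
from h import *
im=cv2.imread("pics/top0.png")[:,:,::-1].copy()
hs=cv2.cvtColor(im,cv2.COLOR_RGB2HSV)
print(hs[188,145:180,1], hs[165:200,258,2])
for n,s in dict(cl=(160,188),cs=(190,194),fs=(258,192),fl=(347,193)).items():
  for thr in(95,110):
    c,wh,a,m,ev,p=topface(im,s,.106,thr=thr,half=22)
    print(n,thr,c.round(1),np.round(wh,1),round(a,1),m.round(1),round(ev,1))
# dark boxes
v=hs[:,:,2]
m=((v<95)).astype(np.uint8)
for n,(x0,x1,y0,y1) in dict(ch=(140,220,165,225),ra=(232,285,180,222),wl=(320,372,168,225)).items():
    a=cv2.resize(v[y0:y1,x0:x1],None,fx=6,fy=6,interpolation=cv2.INTER_CUBIC)
    cs,_=cv2.findContours((a<95).astype(np.uint8),cv2.RETR_EXTERNAL,cv2.CHAIN_APPROX_NONE)
    c=max(cs,key=cv2.contourArea); p=(c[:,0]+.5)/6-.5+[x0,y0]
    w=(onz("top",p,.04)*1000).astype(np.float32); r=cv2.minAreaRect(w); print(n,r)
E
```

```text
[66 69 67 65 19  2  9  7  2  3  2 11 14  4 13 20  9  6  8  5  5  2  2  7
 19  9 22 27 81 10 11  4  4  8 13] [ 83  79  83  78  70 124 152 139 108  81  49  38  48  56  50  47  63 108
 144 157 153 119  75 115 112  95  93  88  88  64  56  55 102 143 157]
cl 95 [607.5 276. ] [57.  85.1] -8.3 [607.3 275.9] -8.2
cl 110 [607.2 275.2] [53.6 83.3] -8.0 [607.1 275. ] -8.1
cs 95 [593.4 179. ] [40.8 61.3] -8.1 [593.4 178.9] -8.0
cs 110 [593.4 179.1] [39.  58.9] -8.5 [593.3 179. ] -8.8
fs 95 [600.2 -28. ] [40.6 60.8] -11.5 [600.2 -28. ] -10.9
fs 110 [600.1 -27.9] [39.1 58.9] -11.5 [600.1 -28. ] -11.0
fl 95 [ 599.8 -302.9] [53.8 85.1] -1.0 [ 599.7 -303. ] -0.8
fl 110 [ 599.9 -302.7] [52.1 82.9] -1.0 [ 599.6 -302.9] -1.2
ch ((613.557861328125, 220.37545776367188), (203.0453338623047, 165.66368103027344), 81.83160400390625)
ra ((599.28955078125, -38.240325927734375), (131.2627410888672, 122.11134338378906), 79.49729919433594)
wl ((611.2544555664062, -301.86407470703125), (119.30458068847656, 159.51426696777344), 88.60375213623047)
```

```bash
python3 - <<'E'
from h import *
im=cv2.imread("pics/scene0.png")[:,:,::-1].copy()
P=dict(cl=(.6074,.2755),cs=(.5934,.179),fs=(.6002,-.028),fl=(.5998,-.3028))
dims=dict(cl=(.088,.058,-8.2),cs=(.064,.044,-8.2),fs=(.064,.044,-10.9),fl=(.088,.058,-1.1))
o=cv2.resize(im[115:275,150:420],None,fx=2.9,fy=2.9,interpolation=cv2.INTER_CUBIC)
t=cv2.imread("pics/top0.png")[:,:,::-1][150:230,135:375]; t=cv2.resize(t,None,fx=3.2,fy=3.2,interpolation=cv2.INTER_CUBIC)
for k,(x,y) in P.items():
    l,w,a=dims[k];a=np.radians(a);Rm=np.array([[np.cos(a),-np.sin(a)],[np.sin(a),np.cos(a)]])
    q=np.array([[1,1],[1,-1],[-1,-1],[-1,1]])*[l/2,w/2]@Rm.T+[x,y]
    for cam,I,off,f in(("scene",o,(150,115),2.9),("top",t,(135,150),3.2)):
        uv=(proj(cam,np.c_[q,[.106]*4])+.5-off)*f
        cv2.polylines(I,[uv.astype(int)],True,(255,0,0),1)
cv2.imwrite("pics/ov1.png",o[:,:,::-1]);cv2.imwrite("pics/ov2.png",t[:,:,::-1])
E
```

```text
(no output)
```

View pics/ov1.png

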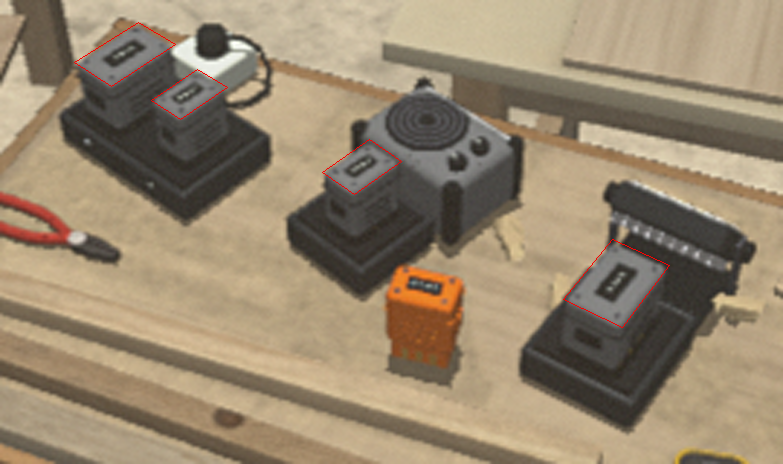

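View pics/ov2.png

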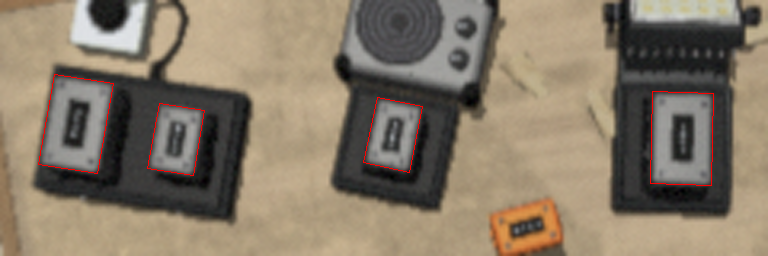

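Both overlays agree to about 2 mm. Candidates in the top view are the grey pack at (258,192) in the radio, the grey pack at (190,194) in the charger, and the loose orange pack at (300,222). The one in the radio is flat_small, since it's the grey small pack standing in the box with the loudspeaker. The orange one is a loose look-alike. I'll start there.

>>> send_rows(
  increments=[
    [[0.035, -0.05, 0], 0.05],
    [[0.035, -0.05, 0], 0.05],
    [[0.035, -0.05, 0], 0.05],
    [[0.035, -0.05, 0], 0.05],
    [[0.035, -0.05, 0], 0.03],
  ],
  gripper=1,
  squeeze=35,
)

```text
time_s: 0.72
ee_pos: [0.4001, 0.2465, 0.2007]
eef_rot: [[-0.985, 0.173, -0.003], [0.173, 0.985, -0.005], [0.002, -0.006, -1.0]]
ft_force: [0.5, 0.1, 0.2]
width: 1.0
```

>>> send_rows(
  increments=[
    [[0.036, -0.05, 0], 0],
    [[0.036, -0.05, 0], -0.016],
    [[0.036, -0.05, 0], 0],
    [[0.036, -0.05, 0], 0],
    [[0.036, -0.05, 0], 0],
  ],
)

```text
time_s: 1.35
ee_pos: [0.5805, -0.0087, 0.1986]
eef_rot: [[-0.982, 0.189, -0.006], [0.189, 0.982, -0.004], [0.005, -0.005, -1.0]]
ft_force: [1.5, 1.0, -0.2]
width: 1.0
```

>>> send_rows(
  increments=[
    [[0.02, -0.0245, 0], 0],
    [[0, 0, 0], 0],
    [[0, 0, -0.02], 0],
    [[0, 0, 0], 0],
    [[0, 0, 0], 0],
  ],
)

```text
time_s: 1.98
ee_pos: [0.6001, -0.0355, 0.1755]
eef_rot: [[-0.981, 0.193, -0.012], [0.193, 0.981, -0.002], [0.011, -0.004, -1.0]]
ft_force: [-0.5, 0.4, 0.0]
width: 0.998
```

>>> send_rows(
  increments=[
    [[0, 0.0075, -0.02], 0],
    [[0, 0, -0.03], 0],
    [[0, 0, -0.03], 0],
    [[0, 0, -0.025], 0],
    [[0, 0, 0], 0],
  ],
)

```text
time_s: 2.6
ee_pos: [0.6014, -0.0237, 0.0751]
eef_rot: [[-0.982, 0.188, -0.001], [0.188, 0.982, -0.002], [0.001, -0.002, -1.0]]
ft_force: [-0.7, -0.6, 0.4]
width: 1.001
```

>>> send_rows(
  increments=[
    [[0, -0.003, -0.01], 0],
    [[0, 0, -0.01], 0],
    [[0, 0, 0], 0],
    [[0, 0, 0], 0],
    [[0, 0, 0], 0],
  ],
)

```text
time_s: 3.22
ee_pos: [0.6042, -0.0268, 0.0592]
eef_rot: [[-0.982, 0.188, 0.007], [0.187, 0.982, -0.003], [-0.008, -0.002, -1.0]]
ft_force: [0.4, -0.2, -0.5]
width: 1.001
```

>>> send_rows(
  increments=[
    [[-0.003, -0.001, -0.002], 0],
    [[0, 0, 0], 0],
    [[0, 0, 0], 0],
    [[0, 0, 0], 0],
    [[0, 0, 0], 0],
  ],
)

```text
time_s: 3.85
ee_pos: [0.6013, -0.028, 0.0576]
eef_rot: [[-0.982, 0.188, 0.008], [0.188, 0.982, -0.004], [-0.009, -0.002, -1.0]]
ft_force: [-0.4, -0.1, 0.2]
width: 0.999
```

>>> send_rows(
  increments=[
    [[0, 0, 0], 0],
    [[0, 0, 0], 0],
    [[0, 0, 0], 0],
    [[0, 0, 0], 0],
    [[0, 0, 0], 0],
  ],
  gripper=0.2,
)

```text
time_s: 4.47
ee_pos: [0.6014, -0.0279, 0.0576]
eef_rot: [[-0.982, 0.188, 0.008], [0.188, 0.982, -0.003], [-0.009, -0.002, -1.0]]
ft_force: [0.2, 0.4, 0.1]
width: 0.504
```

>>> send_rows(
  increments=[
    [[0, 0, 0], 0],
    [[0, 0, 0], 0],
    [[0, 0, 0], 0],
    [[0, 0, 0.01], 0],
    [[0, 0, 0.02], 0],
  ],
)

```text
time_s: 5.1
ee_pos: [0.5989, -0.0276, 0.0853]
eef_rot: [[-0.982, 0.188, 0.001], [0.188, 0.982, -0.003], [-0.001, -0.002, -1.0]]
ft_force: [0.5, -0.1, -3.2]
width: 0.468
```

>>> send_rows(
  increments=[
    [[0, 0, 0.04], 0],
    [[0, 0, 0.04], 0],
    [[-0.03, 0.02, 0.01], 0],
    [[-0.03, 0.022, 0], 0],
    [[-0.03, 0.022, 0], 0.02],
  ],
)

```text
time_s: 5.72
ee_pos: [0.5077, 0.0364, 0.1801]
eef_rot: [[-0.985, 0.171, 0.003], [0.171, 0.985, -0.002], [-0.003, -0.002, -1.0]]
ft_force: [0.1, 0.3, -1.8]
width: 0.465
```

>>> send_rows(
  increments=[
    [[-0.03, 0.022, -0.02], 0.02],
    [[-0.025, 0.02, -0.03], 0],
    [[0, 0, -0.03], 0],
    [[0, 0, -0.02], 0],
    [[0, 0, 0], 0],
  ],
)

```text
time_s: 6.35
ee_pos: [0.4481, 0.0815, 0.0805]
eef_rot: [[-0.989, 0.147, 0.006], [0.147, 0.989, -0.002], [-0.006, -0.001, -1.0]]
ft_force: [-0.6, 0.3, -2.4]
width: 0.466
```

>>> send_rows(
  increments=[
    [[0, 0, -0.015], 0],
    [[0, 0, -0.012], 0],
    [[0, 0, -0.006], 0],
    [[0, 0, 0], 0],
    [[0, 0, 0], 0],
  ],
)

```text
time_s: 6.98
ee_pos: [0.4502, 0.0812, 0.048]
eef_rot: [[-0.989, 0.148, 0.011], [0.148, 0.989, -0.001], [-0.011, 0.0, -1.0]]
ft_force: [0.9, 0.0, -1.5]
width: 0.467
```

>>> send_rows(
  increments=[
    [[0, 0, -0.002], 0],
    [[0, 0, -0.002], 0],
    [[0, 0, -0.002], 0],
    [[0, 0, 0], 0],
    [[0, 0, 0], 0],
  ],
)

```text
time_s: 7.6
ee_pos: [0.4515, 0.0813, 0.0437]
eef_rot: [[-0.989, 0.148, 0.014], [0.148, 0.989, -0.001], [-0.014, 0.001, -1.0]]
ft_force: [-0.0, 1.0, -1.6]
width: 0.467
```

>>> send_rows(
  increments=[
    [[0, 0, -0.002], 0],
    [[0, 0, -0.001], 0],
    [[0, 0, 0], 0],
    [[0, 0, 0], 0],
    [[0, 0, 0], 0],
  ],
)

```text
time_s: 8.22
ee_pos: [0.4516, 0.0813, 0.0436]
eef_rot: [[-0.989, 0.148, 0.014], [0.148, 0.989, -0.001], [-0.014, 0.001, -1.0]]
ft_force: [-1.0, 0.5, 1.2]
width: 0.465
```

>>> send_rows(
  increments=[
    [[0, 0, 0], 0],
    [[0, 0, 0], 0],
    [[0, 0, 0], 0],
    [[0, 0, 0], 0],
    [[0, 0, 0], 0],
  ],
  gripper=1,
)

```text
time_s: 8.85
ee_pos: [0.4527, 0.0814, 0.0436]
eef_rot: [[-0.989, 0.148, 0.016], [0.148, 0.989, -0.001], [-0.016, 0.001, -1.0]]
ft_force: [-0.6, -0.7, 0.9]
width: 0.96
```

>>> send_rows(
  increments=[
    [[0, 0, 0.03], 0],
    [[0, 0, 0.04], 0],
    [[0, 0, 0.04], 0],
    [[0.035, 0.025, 0.02], 0],
    [[0.035, 0.025, 0], 0],
  ],
)

```text
time_s: 9.48
ee_pos: [0.5219, 0.1312, 0.1784]
eef_rot: [[-0.988, 0.15, 0.017], [0.15, 0.989, -0.001], [-0.017, 0.001, -1.0]]
ft_force: [0.1, -1.0, -0.1]
width: 1.002
```

>>> send_rows(
  increments=[
    [[0.036, 0.024, 0], 0],
    [[0.0355, 0.024, -0.01], 0],
    [[0, 0, -0.02], 0],
    [[0, 0, 0], 0],
    [[0, 0, 0], 0],
  ],
)

```text
time_s: 10.1
ee_pos: [0.5981, 0.1826, 0.1477]
eef_rot: [[-0.989, 0.149, 0.019], [0.149, 0.989, -0.001], [-0.019, 0.002, -1.0]]
ft_force: [0.2, -0.1, 0.6]
width: 1.0
```

>>> send_rows(
  increments=[
    [[-0.0045, -0.0035, -0.02], 0],
    [[0, 0, -0.03], 0],
    [[0, 0, -0.025], 0],
    [[0, 0, -0.01], 0],
    [[0, 0, 0], 0],
  ],
)

```text
time_s: 10.72
ee_pos: [0.5957, 0.1782, 0.0689]
eef_rot: [[-0.988, 0.151, 0.031], [0.151, 0.989, 0.002], [-0.031, 0.006, -1.0]]
ft_force: [-0.6, 0.5, 0.2]
width: 1.001
```

>>> send_rows(
  increments=[
    [[-0.0015, 0.001, -0.006], 0],
    [[0, 0, -0.005], 0],
    [[0, 0, 0], 0],
    [[0, 0, 0], 0],
    [[0, 0, 0], 0],
  ],
)

```text
time_s: 11.35
ee_pos: [0.5963, 0.1797, 0.0613]
eef_rot: [[-0.988, 0.151, 0.038], [0.151, 0.989, 0.003], [-0.037, 0.009, -0.999]]
ft_force: [0.2, 0.6, 0.6]
width: 0.998
```

>>> send_rows(
  increments=[
    [[-0.003, -0.001, -0.004], 0],
    [[0, 0, 0], 0],
    [[0, 0, 0], 0],
    [[0, 0, 0], 0],
    [[0, 0, 0], 0],
  ],
  gripper=0.2,
)

```text
time_s: 11.98
ee_pos: [0.5931, 0.1786, 0.0571]
eef_rot: [[-0.988, 0.151, 0.038], [0.151, 0.989, 0.003], [-0.037, 0.009, -0.999]]
ft_force: [0.5, -0.1, -0.0]
width: 0.505
```

>>> send_rows(
  increments=[
    [[0, 0, 0], 0],
    [[0, 0, 0], 0],
    [[0, 0, 0], 0],
    [[0, 0, 0], 0],
    [[0, 0, 0], 0],
  ],
)

```text
time_s: 12.6
ee_pos: [0.5931, 0.1788, 0.0571]
eef_rot: [[-0.988, 0.15, 0.038], [0.151, 0.989, 0.003], [-0.037, 0.009, -0.999]]
ft_force: [0.5, 0.6, 0.0]
width: 0.464
```

>>> send_rows(
  increments=[
    [[0, 0, 0.01], 0],
    [[0, 0, 0.02], 0],
    [[0, 0, 0.03], 0],
    [[0, 0, 0.03], 0],
    [[0, 0, 0.02], 0],
  ],
)

```text
time_s: 13.22
ee_pos: [0.5885, 0.1775, 0.1651]
eef_rot: [[-0.988, 0.151, 0.025], [0.151, 0.989, 0.0], [-0.024, 0.004, -1.0]]
ft_force: [0.3, -0.1, -3.1]
width: 0.469
```

>>> send_rows(
  increments=[
    [[0, -0.03, 0.01], 0],
    [[0.002, -0.045, 0], -0.02],
    [[0.003, -0.045, 0], -0.02],
    [[0.003, -0.045, 0], 0],
    [[0.003, -0.035, 0], 0],
  ],
)

```text
time_s: 13.85
ee_pos: [0.5988, -0.025, 0.1785]
eef_rot: [[-0.982, 0.185, 0.027], [0.185, 0.983, -0.0], [-0.026, 0.005, -1.0]]
ft_force: [0.0, -0.4, -2.9]
width: 0.464
```

>>> send_rows(
  increments=[
    [[0, 0, 0], 0],
    [[0, 0, 0], 0],
    [[0, 0, 0], 0],
    [[0, 0, 0], 0],
    [[0, 0, 0], 0],
  ],
)

```text
time_s: 14.48
ee_pos: [0.5979, -0.0242, 0.1779]
eef_rot: [[-0.982, 0.186, 0.024], [0.186, 0.983, 0.001], [-0.024, 0.006, -1.0]]
ft_force: [0.3, 1.1, -3.5]
width: 0.469
```

>>> send_rows(
  increments=[
    [[0.002, -0.004, -0.02], 0],
    [[0, 0, -0.025], 0],
    [[0, 0, -0.025], 0],
    [[0, 0, -0.01], 0],
    [[0, 0, 0], 0],
  ],
)

```text
time_s: 15.1
ee_pos: [0.6008, -0.0261, 0.0977]
eef_rot: [[-0.983, 0.182, 0.028], [0.182, 0.983, 0.001], [-0.027, 0.006, -1.0]]
ft_force: [0.1, 0.7, -3.5]
width: 0.467
```

>>> send_rows(
  increments=[
    [[-0.001, -0.002, -0.005], -0.007],
    [[0, 0, -0.006], 0],
    [[0, 0, -0.006], 0],
    [[0, 0, 0], 0],
    [[0, 0, 0], 0],
  ],
)

```text
time_s: 15.72
ee_pos: [0.6017, -0.0284, 0.083]
eef_rot: [[-0.981, 0.189, 0.034], [0.189, 0.982, -0.0], [-0.033, 0.006, -0.999]]
ft_force: [-1.0, 0.3, -3.1]
width: 0.465
```

>>> send_rows(
  increments=[
    [[-0.002, 0, -0.006], 0],
    [[-0.0005, 0, -0.006], 0],
    [[0, 0, -0.006], 0],
    [[0, 0, 0], 0],
    [[0, 0, 0], 0],
  ],
)

```text
time_s: 16.35
ee_pos: [0.5988, -0.0284, 0.0636]
eef_rot: [[-0.981, 0.189, 0.033], [0.189, 0.982, -0.0], [-0.033, 0.006, -0.999]]
ft_force: [0.1, -0.4, -3.3]
width: 0.466
```

Entering freely, with no contact force. Lowering the last 6.5 mm.

>>> send_rows(
  increments=[
    [[0.001, 0, -0.003], 0],
    [[0, 0, -0.002], 0],
    [[0, 0, -0.002], 0],
    [[0, 0, 0], 0],
    [[0, 0, 0], 0],
  ],
)

```text
time_s: 16.98
ee_pos: [0.6006, -0.0285, 0.0572]
eef_rot: [[-0.981, 0.189, 0.035], [0.189, 0.982, -0.0], [-0.035, 0.006, -0.999]]
ft_force: [-0.0, -0.2, -3.7]
width: 0.465
```

>>> send_rows(
  increments=[
    [[0, 0, -0.002], 0],
    [[0, 0, -0.001], 0],
    [[0, 0, 0], 0],
    [[0, 0, 0], 0],
    [[0, 0, 0], 0],
  ],
)

```text
time_s: 17.6
ee_pos: [0.6006, -0.0285, 0.0571]
eef_rot: [[-0.981, 0.189, 0.036], [0.189, 0.982, -0.001], [-0.036, 0.006, -0.999]]
ft_force: [-2.5, 0.9, 1.1]
width: 0.465
```

>>> send_rows(
  increments=[
    [[0, 0, 0], 0],
    [[0, 0, 0], 0],
    [[0, 0, 0], 0],
    [[0, 0, 0], 0],
    [[0, 0, 0], 0],
  ],
  gripper=1,
)

```text
time_s: 18.23
ee_pos: [0.6025, -0.0288, 0.0577]
eef_rot: [[-0.981, 0.189, 0.04], [0.189, 0.982, -0.001], [-0.04, 0.007, -0.999]]
ft_force: [0.6, 0.6, -0.5]
width: 0.962
```

>>> send_rows(
  increments=[
    [[0, 0, 0.02], 0],
    [[0, 0, 0.04], 0],
    [[0, 0, 0.04], 0],
    [[-0.02, 0.01, 0.03], 0.02],
    [[-0.03, 0.02, 0], 0.02],
  ],
)

```text
time_s: 18.85
ee_pos: [0.5514, 0.0009, 0.1899]
eef_rot: [[-0.988, 0.151, 0.038], [0.151, 0.989, 0.001], [-0.038, 0.006, -0.999]]
ft_force: [0.0, -0.2, 0.7]
width: 1.0
```

```bash
python3 - <<'E'
from h import *
im=env.capture("scene"); cv2.imwrite("pics/s1.png",cv2.resize(im[110:290,130:420],None,fx=2.7,fy=2.7,interpolation=cv2.INTER_CUBIC)[:,:,::-1])
E
```

```text
(no output)
```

View pics/s1.png

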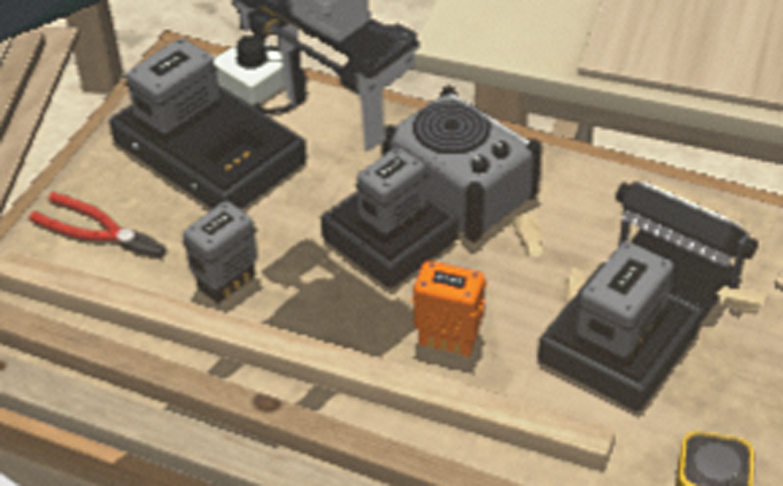

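The crop shows the parked flat_small upright at (220,250), charged_small seated in the radio at (392,190), and the small bay empty at (238,160). Next I'll fetch the parked pack.

>>> send_rows(
  increments=[
    [[-0.035, 0.028, 0], 0],
    [[-0.035, 0.028, 0], 0],
    [[-0.03, 0.024, -0.02], 0],
    [[0, 0, -0.02], 0],
    [[0, 0, 0], 0],
  ],
)

```text
time_s: 19.52
ee_pos: [0.4434, 0.0865, 0.1485]
eef_rot: [[-0.989, 0.147, 0.036], [0.147, 0.989, 0.004], [-0.035, 0.009, -0.999]]
ft_force: [0.4, 0.0, 0.3]
width: 1.004
```

>>> send_rows(
  increments=[
    [[0.006, -0.005, -0.02], 0],
    [[0, 0, -0.03], 0],
    [[0, 0, -0.03], 0],
    [[0, 0, -0.015], 0],
    [[0, 0, 0], 0],
  ],
)

```text
time_s: 20.15
ee_pos: [0.4543, 0.0805, 0.0563]
eef_rot: [[-0.988, 0.149, 0.044], [0.149, 0.989, 0.004], [-0.043, 0.011, -0.999]]
ft_force: [-0.1, 0.4, -0.0]
width: 1.003
```

>>> send_rows(
  increments=[
    [[-0.004, 0.0005, -0.007], 0],
    [[0, 0, -0.004], 0],
    [[-0.001, 0, -0.001], 0],
    [[0, 0, 0], 0],
    [[0, 0, 0], 0],
  ],
)

```text
time_s: 20.78
ee_pos: [0.4518, 0.0812, 0.0474]
eef_rot: [[-0.988, 0.149, 0.051], [0.149, 0.989, 0.005], [-0.05, 0.012, -0.999]]
ft_force: [1.0, 0.0, 0.0]
width: 1.001
```

>>> send_rows(
  increments=[
    [[0, 0, 0], 0],
    [[0, 0, 0], 0],
    [[0, 0, 0], 0],
    [[0, 0, 0], 0],
    [[0, 0, 0], 0],
  ],
  gripper=0.2,
)

```text
time_s: 21.4
ee_pos: [0.4521, 0.0812, 0.0477]
eef_rot: [[-0.988, 0.149, 0.052], [0.149, 0.989, 0.005], [-0.05, 0.013, -0.999]]
ft_force: [0.0, -0.7, 0.1]
width: 0.506
```

>>> send_rows(
  increments=[
    [[0, 0, 0], 0],
    [[0, 0, 0], 0],
    [[0, 0, 0], 0],
    [[0, 0, 0], 0],
    [[0, 0, 0.01], 0],
  ],
)

```text
time_s: 22.02
ee_pos: [0.4507, 0.0811, 0.0567]
eef_rot: [[-0.988, 0.149, 0.048], [0.149, 0.989, 0.005], [-0.047, 0.012, -0.999]]
ft_force: [-0.8, -0.0, -2.5]
width: 0.466
```

>>> send_rows(
  increments=[
    [[0, 0, 0.04], 0],
    [[0, 0, 0.045], 0],
    [[0.01, 0.005, 0.04], 0],
    [[0.04, 0.028, 0.01], 0],
    [[0.04, 0.028, 0], 0],
  ],
)

```text
time_s: 22.65
ee_pos: [0.5394, 0.142, 0.1984]
eef_rot: [[-0.987, 0.152, 0.048], [0.153, 0.988, 0.005], [-0.047, 0.012, -0.999]]
ft_force: [0.4, -0.5, -2.1]
width: 0.465
```

>>> send_rows(
  increments=[
    [[0.035, 0.025, 0], 0],
    [[0.015, 0.01, 0], 0],
    [[0, 0, 0], 0],
    [[0, 0, 0], 0],
    [[0, 0, 0], 0],
  ],
)

```text
time_s: 23.28
ee_pos: [0.5907, 0.1791, 0.1972]
eef_rot: [[-0.988, 0.151, 0.044], [0.151, 0.989, 0.004], [-0.043, 0.01, -0.999]]
ft_force: [-0.2, -0.3, -1.7]
width: 0.465
```

>>> send_rows(
  increments=[
    [[0.002, 0, -0.025], 0.008],
    [[0, 0, -0.03], 0],
    [[0, 0, -0.03], 0],
    [[0, 0, -0.012], 0],
    [[0, 0, 0], 0],
  ],
)

```text
time_s: 23.9
ee_pos: [0.5912, 0.1768, 0.1018]
eef_rot: [[-0.988, 0.145, 0.049], [0.145, 0.989, 0.005], [-0.048, 0.012, -0.999]]
ft_force: [-0.1, 0.4, -2.0]
width: 0.467
```

>>> send_rows(
  increments=[
    [[0.004, 0.002, -0.005], 0],
    [[0, 0, -0.005], 0],
    [[0, 0, -0.004], 0],
    [[0, 0, 0], 0],
    [[0, 0, 0], 0],
  ],
)

```text
time_s: 24.52
ee_pos: [0.5978, 0.1793, 0.0913]
eef_rot: [[-0.988, 0.145, 0.056], [0.145, 0.989, 0.006], [-0.055, 0.014, -0.998]]
ft_force: [-1.2, 0.1, -2.7]
width: 0.463
```

>>> send_rows(
  increments=[
    [[-0.003, 0, -0.005], 0],
    [[-0.0005, 0, -0.007], 0],
    [[0, 0, -0.007], 0],
    [[-0.0005, 0, -0.005], 0],
    [[0, 0, 0], 0],
  ],
)

```text
time_s: 25.15
ee_pos: [0.593, 0.1792, 0.0651]
eef_rot: [[-0.988, 0.145, 0.055], [0.145, 0.989, 0.006], [-0.054, 0.014, -0.998]]
ft_force: [-0.3, 0.4, -2.4]
width: 0.468
```

>>> send_rows(
  increments=[
    [[0.001, 0, -0.003], 0],
    [[0, 0, -0.002], 0],
    [[0, 0, -0.001], 0],
    [[0, 0, 0], 0],
    [[0, 0, 0], 0],
  ],
)

```text
time_s: 25.78
ee_pos: [0.5947, 0.1793, 0.0618]
eef_rot: [[-0.988, 0.145, 0.057], [0.145, 0.989, 0.006], [-0.056, 0.014, -0.998]]
ft_force: [-2.0, 0.2, 0.0]
width: 0.468
```

>>> send_rows(
  increments=[
    [[0, 0, 0], 0],
    [[0, 0, 0], 0],
    [[0, 0, 0], 0],
    [[0, 0, 0], 0],
    [[0, 0, 0], 0],
  ],
  gripper=1,
)

```text
time_s: 26.4
ee_pos: [0.5963, 0.1796, 0.0623]
eef_rot: [[-0.988, 0.145, 0.061], [0.145, 0.989, 0.007], [-0.059, 0.016, -0.998]]
ft_force: [-0.3, 0.1, -0.0]
width: 0.961
```

>>> send_rows(
  increments=[
    [[0, 0, 0.02], 0],
    [[0, 0, 0.04], 0],
    [[0, 0, 0.04], 0],
    [[-0.01, -0.03, 0.03], 0.02],
    [[-0.01, -0.05, 0], 0.02],
  ],
)

```text
time_s: 27.02
ee_pos: [0.5749, 0.1004, 0.1947]
eef_rot: [[-0.993, 0.098, 0.059], [0.099, 0.995, 0.009], [-0.058, 0.014, -0.998]]
ft_force: [0.8, -0.1, 0.7]
width: 1.001
```

>>> send_rows(
  increments=[
    [[0, -0.06, 0], 0.03],
    [[0, -0.06, 0], 0.03],
    [[0, -0.06, 0], 0.02],
    [[0, -0.06, 0], 0.01],
    [[0, -0.06, 0], 0],
  ],
)

```text
time_s: 27.65
ee_pos: [0.5741, -0.207, 0.1975]
eef_rot: [[-0.998, 0.001, 0.065], [0.002, 1.0, 0.014], [-0.065, 0.014, -0.998]]
ft_force: [0.4, -0.0, 0.5]
width: 1.005
```

>>> send_rows(
  increments=[
    [[0.013, -0.048, 0], -0.018],
    [[0.013, -0.046, -0.01], 0],
    [[0, 0, -0.02], 0],
    [[0, 0, 0], 0],
    [[0, 0, 0], 0],
  ],
)

```text
time_s: 28.28
ee_pos: [0.5994, -0.3102, 0.1668]
eef_rot: [[-0.997, 0.027, 0.066], [0.028, 1.0, 0.011], [-0.066, 0.013, -0.998]]
ft_force: [0.3, -0.3, 0.2]
width: 1.0
```

>>> send_rows(
  increments=[
    [[0.001, 0.0075, -0.02], 0.008],
    [[0, 0, -0.03], 0],
    [[0, 0, -0.03], 0],
    [[0, 0, -0.015], 0],
    [[0, 0, 0], 0],
  ],
)

```text
time_s: 28.9
ee_pos: [0.604, -0.3003, 0.0782]
eef_rot: [[-0.997, 0.014, 0.077], [0.014, 1.0, 0.005], [-0.077, 0.006, -0.997]]
ft_force: [0.3, -1.2, -0.1]
width: 0.999
```

>>> send_rows(
  increments=[
    [[-0.003, -0.002, -0.01], 0],
    [[-0.001, 0, -0.008], 0],
    [[-0.001, 0, -0.002], 0],
    [[0, 0, 0], 0],
    [[0, 0, 0], 0],
  ],
)

```text
time_s: 29.52
ee_pos: [0.6007, -0.3037, 0.0615]
eef_rot: [[-0.996, 0.014, 0.083], [0.014, 1.0, 0.001], [-0.083, 0.002, -0.997]]
ft_force: [-0.2, 0.0, -0.1]
width: 1.003
```

>>> send_rows(
  increments=[
    [[0, 0, 0], 0],
    [[0, 0, 0], 0],
    [[0, 0, 0], 0],
    [[0, 0, 0], 0],
    [[0, 0, 0], 0],
  ],
  gripper=0.3,
)

```text
time_s: 30.15
ee_pos: [0.601, -0.3038, 0.0621]
eef_rot: [[-0.996, 0.013, 0.084], [0.013, 1.0, 0.0], [-0.084, 0.002, -0.996]]
ft_force: [-0.1, -1.0, 0.8]
width: 0.617
```

>>> send_rows(
  increments=[
    [[0, 0, 0], 0],
    [[0, 0, 0], 0],
    [[0, 0, 0.01], 0],
    [[0, 0, 0.02], 0],
    [[0, 0, 0.01], 0],
  ],
  squeeze=45,
)

```text
time_s: 30.78
ee_pos: [0.5982, -0.3018, 0.0978]
eef_rot: [[-0.997, 0.013, 0.075], [0.014, 1.0, 0.006], [-0.075, 0.007, -0.997]]
ft_force: [-0.1, -0.2, -4.8]
width: 0.614
```

>>> send_rows(
  increments=[
    [[0, 0, 0.035], 0],
    [[0, 0, 0.04], 0],
    [[0, 0.01, 0.03], 0],
    [[-0.015, 0.05, 0.005], 0],
    [[-0.02, 0.055, 0], 0],
  ],
)

```text
time_s: 31.4
ee_pos: [0.5602, -0.1869, 0.206]
eef_rot: [[-0.998, 0.02, 0.067], [0.021, 1.0, 0.01], [-0.067, 0.012, -0.998]]
ft_force: [0.7, 0.6, -5.0]
width: 0.622
```

>>> send_rows(
  increments=[
    [[-0.023, 0.055, 0], 0],
    [[-0.023, 0.055, 0], -0.03],
    [[-0.023, 0.055, 0], -0.03],
    [[-0.023, 0.055, 0], -0.03],
    [[-0.02, 0.04, 0], -0.02],
  ],
)

```text
time_s: 32.02
ee_pos: [0.4411, 0.0818, 0.2039]
eef_rot: [[-0.989, 0.134, 0.064], [0.135, 0.991, 0.006], [-0.063, 0.015, -0.998]]
ft_force: [1.3, 0.9, -4.1]
width: 0.62
```

>>> send_rows(
  increments=[
    [[0, 0, 0], 0],
    [[0, 0, 0], 0],
    [[0, 0, 0], 0],
    [[0, 0, 0], 0],
    [[0, 0, 0], 0],
  ],
)

```text
time_s: 32.65
ee_pos: [0.4398, 0.0818, 0.2031]
eef_rot: [[-0.989, 0.133, 0.062], [0.134, 0.991, 0.006], [-0.061, 0.014, -0.998]]
ft_force: [-0.0, -0.1, -5.1]
width: 0.611
```

>>> send_rows(
  increments=[
    [[0.008, 0, -0.03], 0],
    [[0, 0, -0.04], 0],
    [[0, 0, -0.04], 0],
    [[0, 0, -0.02], 0],
    [[0, 0, 0], 0],
  ],
)

```text
time_s: 33.28
ee_pos: [0.4495, 0.0794, 0.0704]
eef_rot: [[-0.988, 0.138, 0.065], [0.138, 0.99, 0.005], [-0.064, 0.014, -0.998]]
ft_force: [0.3, -0.3, -4.3]
width: 0.616
```

>>> send_rows(
  increments=[
    [[0, 0, -0.008], 0],
    [[0, 0, -0.005], 0],
    [[0, 0, 0], 0],
    [[0, 0, 0], 0],
    [[0, 0, 0], 0],
  ],
)

```text
time_s: 33.9
ee_pos: [0.4528, 0.0792, 0.0609]
eef_rot: [[-0.988, 0.138, 0.073], [0.139, 0.99, 0.006], [-0.071, 0.016, -0.997]]
ft_force: [0.7, 0.8, -5.2]
width: 0.614
```

>>> send_rows(
  increments=[
    [[0, 0, -0.006], 0],
    [[0, 0, -0.004], 0],
    [[0, 0, -0.002], 0],
    [[0, 0, 0], 0],
    [[0, 0, 0], 0],
  ],
)

```text
time_s: 34.52
ee_pos: [0.453, 0.0793, 0.0487]
eef_rot: [[-0.988, 0.138, 0.073], [0.139, 0.99, 0.006], [-0.072, 0.016, -0.997]]
ft_force: [0.4, -0.3, -3.8]
width: 0.615
```

>>> send_rows(
  increments=[
    [[0, 0, -0.002], 0],
    [[0, 0, -0.001], 0],
    [[0, 0, 0], 0],
    [[0, 0, 0], 0],
    [[0, 0, 0], 0],
  ],
)

```text
time_s: 35.15
ee_pos: [0.4532, 0.0793, 0.0486]
eef_rot: [[-0.988, 0.138, 0.074], [0.139, 0.99, 0.006], [-0.073, 0.016, -0.997]]
ft_force: [-2.0, 0.5, 0.3]
width: 0.615
```

>>> send_rows(
  increments=[
    [[0, 0, 0], 0],
    [[0, 0, 0], 0],
    [[0, 0, 0], 0],
    [[0, 0, 0], 0],
    [[0, 0, 0], 0],
  ],
  gripper=1,
)

```text
time_s: 35.78
ee_pos: [0.4565, 0.0795, 0.0506]
eef_rot: [[-0.987, 0.138, 0.082], [0.139, 0.99, 0.006], [-0.08, 0.017, -0.997]]
ft_force: [0.1, -0.1, -0.9]
width: 0.999
```

>>> send_rows(
  increments=[
    [[0, 0, 0.03], 0],
    [[0, 0, 0.04], 0],
    [[0, 0, 0.04], 0],
    [[0.03, 0.04, 0.02], 0],
    [[0.035, 0.045, 0], 0],
  ],
)

```text
time_s: 36.4
ee_pos: [0.5211, 0.1639, 0.1856]
eef_rot: [[-0.986, 0.144, 0.084], [0.145, 0.989, 0.006], [-0.082, 0.018, -0.996]]
ft_force: [1.3, -0.3, 0.1]
width: 0.998
```

>>> send_rows(
  increments=[
    [[0.035, 0.045, 0.01], 0],
    [[0.035, 0.045, 0], 0],
    [[0.01, 0.015, 0], 0],
    [[0, 0, -0.01], 0],
    [[0, 0, 0], 0],
  ],
)

```text
time_s: 37.02
ee_pos: [0.6044, 0.2747, 0.183]
eef_rot: [[-0.987, 0.141, 0.082], [0.142, 0.99, 0.005], [-0.081, 0.016, -0.997]]
ft_force: [1.0, -0.8, -0.8]
width: 1.003
```

>>> send_rows(
  increments=[
    [[0, 0.001, -0.03], 0],
    [[0, 0, -0.035], 0],
    [[0, 0, -0.03], 0],
    [[0, 0, -0.01], 0],
    [[0, 0, 0], 0],
  ],
)

```text
time_s: 37.65
ee_pos: [0.6028, 0.2703, 0.0787]
eef_rot: [[-0.985, 0.146, 0.086], [0.147, 0.989, 0.005], [-0.085, 0.017, -0.996]]
ft_force: [-0.2, 1.1, -0.1]
width: 1.004
```

>>> send_rows(
  increments=[
    [[0.003, 0.004, -0.009], 0],
    [[0, 0, -0.007], 0],
    [[0, 0, -0.003], 0],
    [[0, 0, 0], 0],
    [[0, 0, 0], 0],
  ],
)

```text
time_s: 38.28
ee_pos: [0.6083, 0.2753, 0.0631]
eef_rot: [[-0.985, 0.146, 0.093], [0.147, 0.989, 0.007], [-0.091, 0.021, -0.996]]
ft_force: [-0.8, -0.7, 0.9]
width: 1.002
```

>>> send_rows(
  increments=[
    [[0, 0, -0.003], 0],
    [[0, 0, 0], 0],
    [[0, 0, 0], 0],
    [[0, 0, 0], 0],
    [[0, 0, 0], 0],
  ],
  gripper=0.3,
)

```text
time_s: 38.9
ee_pos: [0.6085, 0.2754, 0.0605]
eef_rot: [[-0.985, 0.146, 0.094], [0.147, 0.989, 0.007], [-0.092, 0.021, -0.996]]
ft_force: [-0.7, -0.4, 0.2]
width: 0.617
```

>>> send_rows(
  increments=[
    [[0, 0, 0], 0],
    [[0, 0, 0], 0],
    [[0, 0, 0], 0],
    [[0, 0, 0], 0],
    [[0, 0, 0], 0],
  ],
)

```text
time_s: 39.52
ee_pos: [0.6085, 0.2754, 0.0604]
eef_rot: [[-0.985, 0.146, 0.094], [0.147, 0.989, 0.007], [-0.092, 0.021, -0.996]]
ft_force: [0.2, 1.0, 0.1]
width: 0.616
```

>>> send_rows(
  increments=[
    [[0, 0, 0.01], 0],
    [[0, 0, 0.03], 0],
    [[0, 0, 0.04], 0],
    [[0, 0, 0.04], 0],
    [[-0.01, -0.02, 0.02], 0.02],
  ],
)

```text
time_s: 40.15
ee_pos: [0.5904, 0.2533, 0.1905]
eef_rot: [[-0.99, 0.125, 0.068], [0.125, 0.992, 0.001], [-0.067, 0.009, -0.998]]
ft_force: [0.1, -0.1, -6.0]
width: 0.614
```

>>> send_rows(
  increments=[
    [[0, -0.055, 0.005], 0.02],
    [[0, -0.06, 0], 0.02],
    [[0, -0.06, 0], 0.02],
    [[0, -0.06, 0], 0.02],
    [[0, -0.06, 0], 0.02],
  ],
)

```text
time_s: 40.78
ee_pos: [0.5855, -0.0457, 0.1921]
eef_rot: [[-0.998, 0.013, 0.058], [0.014, 1.0, 0.009], [-0.058, 0.01, -0.998]]
ft_force: [0.4, 0.2, -5.7]
width: 0.615
```

>>> send_rows(
  increments=[
    [[0, -0.06, 0], 0],
    [[0, -0.06, 0], 0],
    [[0, -0.06, 0], 0],
    [[0.003, -0.045, 0], 0],
    [[0, 0, 0], 0],
  ],
)

```text
time_s: 41.4
ee_pos: [0.5818, -0.2817, 0.1836]
eef_rot: [[-0.999, 0.021, 0.043], [0.021, 1.0, 0.014], [-0.043, 0.015, -0.999]]
ft_force: [1.2, 1.4, -6.4]
width: 0.617
```

>>> send_rows(
  increments=[
    [[0, 0, 0], 0],
    [[0, 0, 0], 0],
    [[0, 0, 0], 0],
    [[0, 0, 0], 0],
    [[0, 0, 0], 0],
  ],
)

```text
time_s: 42.02
ee_pos: [0.5814, -0.2771, 0.1818]
eef_rot: [[-0.999, 0.016, 0.039], [0.017, 1.0, 0.018], [-0.039, 0.019, -0.999]]
ft_force: [-0.5, 0.8, -7.3]
width: 0.618
```

>>> send_rows(
  increments=[
    [[0.01, -0.012, 0], 0],
    [[0.01, -0.012, -0.02], 0],
    [[0, 0, -0.03], 0],
    [[0, 0, -0.02], 0],
    [[0, 0, 0], 0],
  ],
)

```text
time_s: 42.65
ee_pos: [0.6018, -0.3012, 0.1057]
eef_rot: [[-0.999, 0.015, 0.037], [0.016, 1.0, 0.02], [-0.037, 0.02, -0.999]]
ft_force: [-0.0, 0.6, -6.6]
width: 0.617
```

>>> send_rows(
  increments=[
    [[0.001, -0.002, -0.006], -0.003],
    [[0, 0, -0.006], 0],
    [[0, 0, -0.004], 0],
    [[0, 0, 0], 0],
    [[0, 0, 0], 0],
  ],
)

```text
time_s: 43.28
ee_pos: [0.6043, -0.3042, 0.091]
eef_rot: [[-0.999, 0.018, 0.041], [0.019, 1.0, 0.018], [-0.04, 0.018, -0.999]]
ft_force: [-0.2, -0.3, -6.5]
width: 0.615
```

>>> send_rows(
  increments=[
    [[-0.001, 0.001, -0.006], 0],
    [[0, 0, -0.006], 0],
    [[0, 0, -0.006], 0],
    [[0, 0, 0], 0],
    [[0, 0, 0], 0],
  ],
)

```text
time_s: 43.9
ee_pos: [0.6032, -0.3031, 0.072]
eef_rot: [[-0.999, 0.018, 0.041], [0.019, 1.0, 0.017], [-0.041, 0.018, -0.999]]
ft_force: [-0.3, -1.0, -7.0]
width: 0.616
```

>>> send_rows(
  increments=[
    [[0, 0, -0.004], 0],
    [[0, 0, -0.003], 0],
    [[0, 0, -0.002], 0],
    [[0, 0, 0], 0],
    [[0, 0, 0], 0],
  ],
)

```text
time_s: 44.52
ee_pos: [0.6035, -0.3033, 0.0627]
eef_rot: [[-0.999, 0.018, 0.041], [0.019, 1.0, 0.017], [-0.041, 0.018, -0.999]]
ft_force: [0.7, -0.3, -5.6]
width: 0.619
```

>>> send_rows(
  increments=[
    [[-0.001, 0, -0.002], 0],
    [[0, 0, -0.001], 0],
    [[0, 0, 0], 0],
    [[0, 0, 0], 0],
    [[0, 0, 0], 0],
  ],
)

```text
time_s: 45.15
ee_pos: [0.6033, -0.3034, 0.0621]
eef_rot: [[-0.999, 0.018, 0.044], [0.018, 1.0, 0.016], [-0.044, 0.017, -0.999]]
ft_force: [-0.3, 0.3, -5.0]
width: 0.616
```

>>> send_rows(
  increments=[
    [[0, 0, -0.001], 0],
    [[0, 0, 0], 0],
    [[0, 0, 0], 0],
    [[0, 0, 0], 0],
    [[0, 0, 0], 0],
  ],
  gripper=1,
)

```text
time_s: 45.78
ee_pos: [0.6064, -0.3055, 0.0662]
eef_rot: [[-0.998, 0.018, 0.053], [0.018, 1.0, 0.01], [-0.053, 0.011, -0.999]]
ft_force: [1.0, -0.0, -0.6]
width: 1.001
```

>>> send_rows(
  increments=[
    [[0, 0, 0], 0],
    [[0, 0, 0.03], 0],
    [[0, 0, 0.04], 0],
    [[0, 0.01, 0.04], 0],
    [[-0.02, 0.05, 0.02], 0],
  ],
)

```text
time_s: 46.4
ee_pos: [0.5843, -0.246, 0.1943]
eef_rot: [[-0.999, 0.022, 0.046], [0.023, 1.0, 0.014], [-0.046, 0.015, -0.999]]
ft_force: [1.8, 0.7, -0.6]
width: 1.001
```

>>> send_rows(
  increments=[
    [[-0.023, 0.055, 0], 0],
    [[-0.023, 0.055, 0], -0.03],
    [[-0.023, 0.055, 0], -0.03],
    [[-0.023, 0.055, 0], -0.03],
    [[-0.02, 0.05, 0], -0.02],
  ],
)

```text
time_s: 47.02
ee_pos: [0.4696, 0.0305, 0.1981]
eef_rot: [[-0.989, 0.138, 0.056], [0.139, 0.99, 0.007], [-0.055, 0.014, -0.998]]
ft_force: [0.4, 1.2, 0.2]
width: 1.0
```

```bash
python3 - <<'E'
from h import *
im=env.capture("scene"); cv2.imwrite("pics/s2.png",cv2.resize(im[110:290,130:420],None,fx=2.7,fy=2.7,interpolation=cv2.INTER_CUBIC)[:,:,::-1])
im=env.capture("top"); cv2.imwrite("pics/t2.png",cv2.resize(im[140:280,135:415],None,fx=2.8,fy=2.8,interpolation=cv2.INTER_CUBIC)[:,:,::-1])
E
```

```text
(no output)
```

View pics/s2.png

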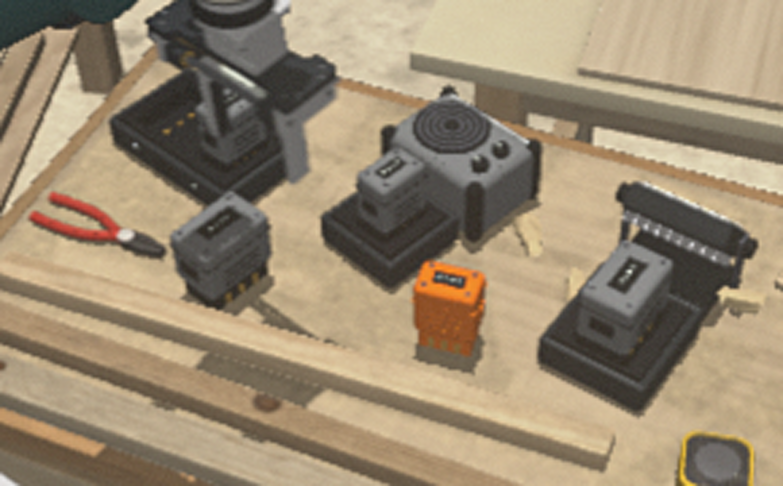

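View pics/t2.png

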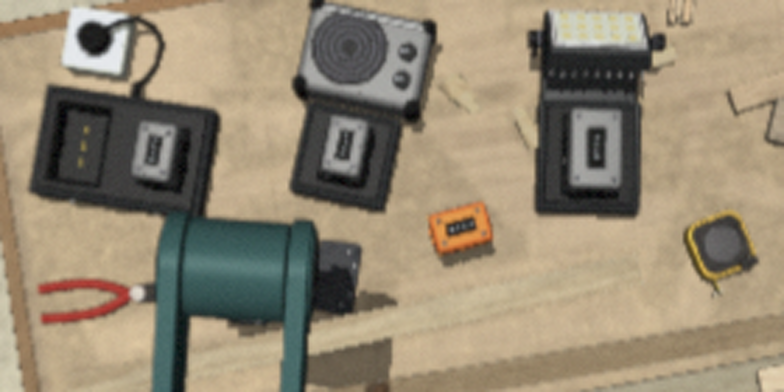

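```bash
python3 - <<'E'
from h import *
im=env.capture("scene"); t=env.capture("top")
cv2.imwrite("pics/sraw.png",im[:,:,::-1]);cv2.imwrite("pics/traw.png",t[:,:,::-1])
t0=cv2.imread("pics/top0.png")[:,:,::-1].copy()
for n,s in dict(cs_bay=(190,194),radio=(258,192),light=(347,193)).items():
  for z in (.106,):
   for I in(t0,t):
    c,wh,a,m,ev,p=topface(I,s,z,thr=100,half=22); print(n,c.round(1),np.round(wh,1),round(a,1),m.round(1),round(ev,1))
a=cv2.imread("pics/scene0.png")[180:270,325:415]; b=im[180:270,325:415,::-1]
cv2.imwrite("pics/cmp.png",cv2.resize(np.hstack([a,b]),None,fx=4.4,fy=4.4,interpolation=cv2.INTER_CUBIC))
E
```

```text
cs_bay [593.3 179.1] [40.2 60.7] -8.2 [593.3 179. ] -8.1
cs_bay [593.1 179.5] [40.9 61.4] -8.7 [593.  179.3] -8.4
radio [600.2 -28. ] [40.1 60.2] -11.7 [600.1 -28. ] -11.0
radio [601.  -28.4] [40.5 61.1] -10.3 [601.  -28.4] -9.8
light [ 599.7 -302.8] [53.2 84.7] -0.8 [ 599.7 -302.9] -1.0
light [ 601.3 -302.1] [54.4 84.4] -1.1 [ 601.1 -302. ] -0.8
```

View pics/cmp.png

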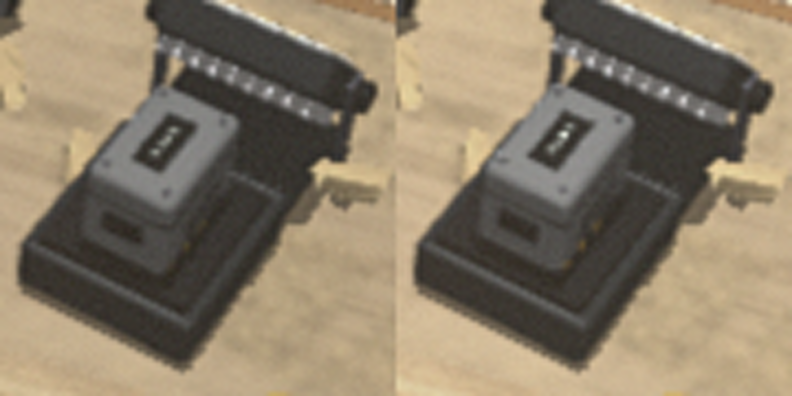

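```bash
python3 - <<'E'
from h import *
im=cv2.imread("pics/sraw.png")[:,:,::-1].copy(); i0=cv2.imread("pics/scene0.png")[:,:,::-1].copy()
g=cv2.cvtColor(im,cv2.COLOR_RGB2GRAY); print(g[191,185:240],g[180:215,211])
for nm,I,s,z in(("light0",i0,(362,212),.106),("light",im,(362,212),.106),("parked",im,(211,193),.092)):
  for thr in(100,115):
    try:
      c,wh,a,m,ev,p=topface(I,s,z,cam="scene",thr=thr,half=26); print(nm,thr,c.round(1),np.round(wh,1),round(a,1),m.round(1),round(ev,1))
    except Exception as e: print(nm,thr,e)
E
```

```text
[170 168 167 170 168 164 165 170 175 178 177 175 180 175 161 142 134 138
 138 124 101  88  61  56  51  57  74  79  68  55  52  55  57  68  76  78
  86 120 142 139 130 121 103  94 142 183 187 188 186 191 190 189 191 192
 190] [ 66  68  61  97 136 142 136  99  61  44  47  74  64  53  50  54  65  81
  81  89 134 141 125 103  81  73  76  72  65  77  75  76  77  78  77]
light0 100 [ 596.6 -302.9] [56.4 86.6] -1.6 [ 596.8 -303. ] -0.5
light0 115 [ 597.  -302.8] [53.9 83.9] -1.2 [ 597.2 -303.2] -0.8
light 100 [ 598.1 -302.2] [57.1 87.2] -1.3 [ 598.  -302.2] -0.4
light 115 [ 598.9 -301.7] [55.4 85. ] -1.1 [ 598.5 -301.8] -0.6
parked 100 [448.5  80.1] [58.1 88.7] -10.1 [458.6  83.6] -31.1
parked 115 [448.6  80.3] [56.1 88.3] -10.5 [459.7  83.8] -33.1
```

Both views put charged_large seated in the light, 1.5 mm from where flat_large stood at the same height. The parked pack is at about (0.451, 0.080). Fetching it.

>>> send_rows(
  increments=[
    [[-0.009, 0.025, 0], 0],
    [[-0.008, 0.024, -0.01], 0],
    [[0, 0, -0.03], 0],
    [[0, 0, -0.01], 0],
    [[0, 0, 0], 0],
  ],
)

```text
time_s: 47.85
ee_pos: [0.4572, 0.073, 0.1475]
eef_rot: [[-0.988, 0.145, 0.058], [0.146, 0.989, 0.003], [-0.057, 0.011, -0.998]]
ft_force: [0.6, -1.1, 0.4]
width: 1.0
```

>>> send_rows(
  increments=[
    [[-0.007, 0.006, -0.025], 0],
    [[0, 0, -0.03], 0],
    [[0, 0, -0.025], 0],
    [[0, 0, -0.01], 0],
    [[0, 0, 0], 0],
  ],
)

```text
time_s: 48.48
ee_pos: [0.4562, 0.0758, 0.0616]
eef_rot: [[-0.986, 0.151, 0.07], [0.152, 0.988, 0.002], [-0.069, 0.012, -0.998]]
ft_force: [-0.1, 0.6, 0.1]
width: 1.002
```

>>> send_rows(
  increments=[
    [[-0.004, 0.003, -0.008], 0.01],
    [[0, 0, -0.006], 0],
    [[-0.001, 0, -0.001], 0],
    [[0, 0, 0], 0],
    [[0, 0, 0], 0],
  ],
)

```text
time_s: 49.1
ee_pos: [0.4533, 0.079, 0.0491]
eef_rot: [[-0.987, 0.141, 0.076], [0.141, 0.99, 0.003], [-0.075, 0.014, -0.997]]
ft_force: [-0.2, -0.1, 0.0]
width: 1.001
```

>>> send_rows(
  increments=[
    [[0, 0, -0.003], 0],
    [[0, 0, 0], 0],
    [[0, 0, 0], 0],
    [[0, 0, 0], 0],
    [[0, 0, 0], 0],
  ],
  gripper=0.3,
)

```text
time_s: 49.72
ee_pos: [0.4537, 0.0794, 0.0462]
eef_rot: [[-0.987, 0.141, 0.077], [0.141, 0.99, 0.004], [-0.075, 0.015, -0.997]]
ft_force: [0.1, -0.5, -0.7]
width: 0.617
```

>>> send_rows(
  increments=[
    [[0, 0, 0], 0],
    [[0, 0, 0], 0],
    [[0, 0, 0.01], 0],
    [[0, 0, 0.03], 0],
    [[0, 0, 0.04], 0],
  ],
)

```text
time_s: 50.35
ee_pos: [0.4469, 0.0788, 0.1211]
eef_rot: [[-0.988, 0.141, 0.058], [0.141, 0.99, 0.002], [-0.057, 0.01, -0.998]]
ft_force: [-0.1, -0.2, -4.8]
width: 0.615
```

>>> send_rows(
  increments=[
    [[0, 0, 0.04], 0],
    [[0.01, 0.01, 0.03], 0],
    [[0.035, 0.044, 0.005], 0],
    [[0.035, 0.044, 0], 0],
    [[0.035, 0.044, 0], 0],
  ],
)

```text
time_s: 50.98
ee_pos: [0.5626, 0.2207, 0.2014]
eef_rot: [[-0.987, 0.148, 0.06], [0.148, 0.989, -0.001], [-0.059, 0.008, -0.998]]
ft_force: [0.9, -0.3, -5.0]
width: 0.614
```

>>> send_rows(
  increments=[
    [[0.03, 0.038, 0], 0],
    [[0, 0, 0], 0],
    [[0, 0, 0], 0],
    [[0, 0, 0], 0],
    [[0, 0, 0], 0],
  ],
)

```text
time_s: 51.6
ee_pos: [0.5914, 0.2601, 0.1954]
eef_rot: [[-0.988, 0.147, 0.048], [0.146, 0.989, -0.005], [-0.048, 0.002, -0.999]]
ft_force: [0.5, 0.2, -5.0]
width: 0.615
```

>>> send_rows(
  increments=[
    [[0.016, 0.014, -0.01], 0.004],
    [[0.003, 0.002, -0.03], 0],
    [[0, 0, -0.03], 0],
    [[0, 0, -0.018], 0],
    [[0, 0, 0], 0],
  ],
)

```text
time_s: 52.22
ee_pos: [0.6107, 0.273, 0.1106]
eef_rot: [[-0.988, 0.147, 0.055], [0.147, 0.989, -0.003], [-0.055, 0.005, -0.998]]
ft_force: [0.1, -0.7, -4.7]
width: 0.615
```

>>> send_rows(
  increments=[
    [[-0.001, 0.002, -0.008], 0.004],
    [[-0.001, 0, -0.008], 0],
    [[-0.001, 0, -0.004], 0],
    [[0, 0, 0], 0],
    [[0, 0, 0], 0],
  ],
)

```text
time_s: 52.85
ee_pos: [0.6095, 0.2758, 0.094]
eef_rot: [[-0.988, 0.143, 0.062], [0.143, 0.99, -0.001], [-0.062, 0.008, -0.998]]
ft_force: [0.1, -0.4, -4.4]
width: 0.614
```

>>> send_rows(
  increments=[
    [[0.001, 0, -0.007], 0],
    [[-0.0005, 0, -0.006], 0],
    [[-0.0005, 0, -0.006], 0],
    [[0, 0, 0], 0],
    [[0, 0, 0], 0],
  ],
)

```text
time_s: 53.48
ee_pos: [0.6095, 0.2758, 0.0735]
eef_rot: [[-0.988, 0.143, 0.062], [0.143, 0.99, -0.001], [-0.062, 0.008, -0.998]]
ft_force: [-0.4, 0.5, -5.0]
width: 0.615
```

>>> send_rows(
  increments=[
    [[0, 0, -0.006], 0],
    [[0, 0, -0.004], 0],
    [[0, 0, -0.002], 0],
    [[0, 0, 0], 0],
    [[0, 0, 0], 0],
  ],
)

```text
time_s: 54.1
ee_pos: [0.6098, 0.2758, 0.0611]
eef_rot: [[-0.988, 0.143, 0.063], [0.143, 0.99, -0.001], [-0.062, 0.008, -0.998]]
ft_force: [-0.2, 0.3, -4.8]
width: 0.613
```

>>> send_rows(
  increments=[
    [[0, 0, -0.002], 0],
    [[0, 0, -0.001], 0],
    [[0, 0, 0], 0],
    [[0, 0, 0], 0],
    [[0, 0, 0], 0],
  ],
)

```text
time_s: 54.72
ee_pos: [0.6102, 0.276, 0.0605]
eef_rot: [[-0.988, 0.143, 0.065], [0.143, 0.99, -0.0], [-0.064, 0.009, -0.998]]
ft_force: [-2.2, -0.4, -2.6]
width: 0.617
```

>>> send_rows(
  increments=[
    [[0, 0, 0], 0],
    [[0, 0, 0], 0],
    [[0, 0, 0], 0],
    [[0, 0, 0], 0],
    [[0, 0, 0], 0],
  ],
  gripper=1,
)

```text
time_s: 55.35
ee_pos: [0.6133, 0.277, 0.0641]
eef_rot: [[-0.987, 0.143, 0.073], [0.143, 0.99, 0.003], [-0.072, 0.013, -0.997]]
ft_force: [0.1, 0.8, 0.2]
width: 0.999
```

>>> send_rows(
  increments=[
    [[0, 0, 0.03], 0],
    [[0, 0, 0.04], 0],
    [[0, 0, 0.04], 0],
    [[-0.05, 0, 0.03], 0],
    [[-0.055, 0, 0], 0],
  ],
)

```text
time_s: 55.98
ee_pos: [0.5075, 0.276, 0.2045]
eef_rot: [[-0.987, 0.146, 0.069], [0.146, 0.989, 0.002], [-0.068, 0.012, -0.998]]
ft_force: [0.5, 0.4, 0.8]
width: 0.998
```

>>> send_rows(
  increments=[
    [[-0.05, 0.02, 0], 0],
    [[-0.05, 0.03, 0], 0],
    [[-0.04, 0.04, 0], 0],
    [[-0.03, 0.05, 0], 0],
    [[-0.02, 0.04, 0], 0],
  ],
)

```text
time_s: 56.6
ee_pos: [0.3103, 0.458, 0.2081]
eef_rot: [[-0.986, 0.15, 0.075], [0.151, 0.989, 0.007], [-0.073, 0.018, -0.997]]
ft_force: [0.6, -0.3, 0.3]
width: 0.998
```

```bash
python3 - <<'E'
from h import *
im=env.capture("scene"); t=env.capture("top"); print(env.sense()["time_s"])
i0=cv2.imread("pics/scene0.png")[:,:,::-1].copy();t0=cv2.imread("pics/top0.png")[:,:,::-1].copy()
for n,s,z in(("chL",(160,188),.106),("chS",(190,194),.106),("radio",(258,192),.106),("light",(347,193),.106)):
  X=np.r_[onz("top",s,z)[0],z]; s2=proj("scene",X)[0]
  for cam,A,B,ss in(("top",t0,t,s),("scene",i0,im,s2)):
   for I in(A,B):
    try:
      c,wh,a,m,ev,p=topface(I,ss,z,cam=cam,thr=100 if cam=="top" else 115,half=22); print(n,cam,c.round(1),np.round(wh,1),round(a,1),m.round(1),round(ev,1))
    except Exception as e: print(n,cam,"fail",ss)
cv2.imwrite("pics/s3.png",cv2.resize(im[105:285,130:420],None,fx=2.7,fy=2.7,interpolation=cv2.INTER_CUBIC)[:,:,::-1])
cv2.imwrite("pics/t3.png",cv2.resize(t[140:280,135:415],None,fx=2.8,fy=2.8,interpolation=cv2.INTER_CUBIC)[:,:,::-1])
E
```

```text
56.7
chL top [607.3 275.7] [55.8 84.7] -7.7 [607.5 275.3] -7.0
chL top [606.8 277.3] [55.9 84.6] -8.1 [606.6 277.2] -8.7
chL scene [612.3 233.7] [105.1 146.7] 89.3 [602.1 242.2] 71.3
chL scene [603.5 277. ] [54.9 85.7] -8.7 [603.7 276.8] -9.7
chS top [593.3 179.1] [40.2 60.7] -8.2 [593.3 179. ] -8.1
chS top [593.1 179.5] [40.3 61.2] -8.1 [593.1 179.3] -8.8
chS scene [634.8 222.5] [126.8 150.8] 77.9 [623.9 212.3] 89.8
chS scene [624.4 182.3] [ 88.5 129.9] 29.5 [628.2 190.1] 12.5
radio top [600.2 -28. ] [40.1 60.2] -11.7 [600.1 -28. ] -11.0
radio top [601.1 -28.3] [40.  60.3] -10.8 [601.1 -28.3] -9.9
radio scene [597.5 -27.2] [41.5 58.9] -11.8 [596.9 -27.7] -15.1
radio scene [597.7 -27.8] [40.6 60.1] -10.5 [597.6 -28.4] -13.0
light top [ 599.7 -302.8] [53.2 84.7] -0.8 [ 599.7 -302.9] -1.0
light top [ 601.3 -302.2] [53.9 83.9] -1.0 [ 601.1 -302.1] -0.8
light scene [ 597.  -302.8] [53.9 83.9] -1.2 [ 597.2 -303.2] -0.8
light scene [ 598.9 -301.4] [54.4 84.2] -1.1 [ 598.7 -301.7] -0.1
```

View pics/s3.png

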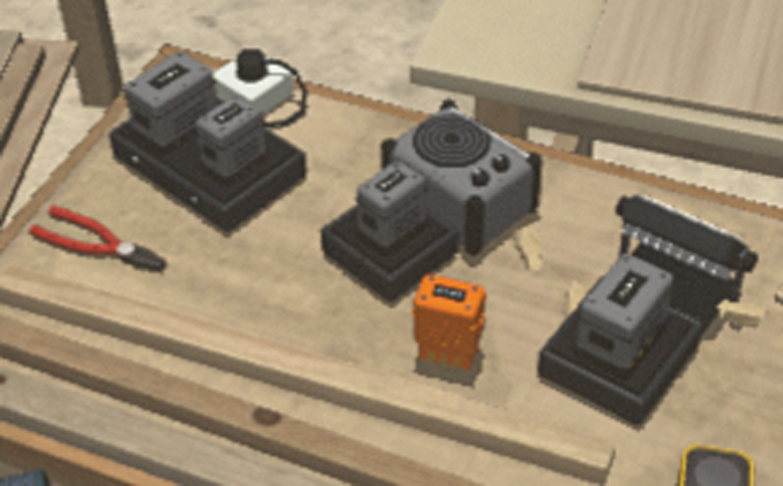

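View pics/t3.png

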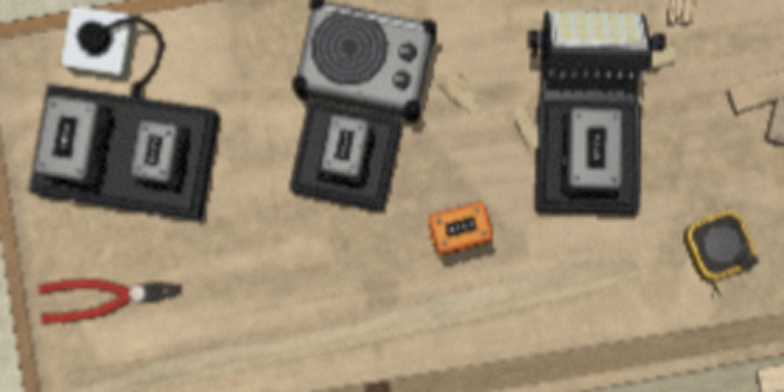

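All four packs are seated within 2 mm of where their predecessors stood. They look level in both views, and the pliers at (110,298) and the tape at (720,247) are unmoved. Handing in.

```bash
python3 - <<'E'
from workcell import env
print(env.hand_in(), env.sense()["time_s"])
E
```

```text
the job is handed in; nothing more can be done
the job is handed in; nothing more can be done
```

The swap is done and handed in at about 57 s of robot time; hand-in reports no verdict. The charged small pack is in the radio and the charged large pack is in the work light. The flat small and flat large packs are in the charger's small and large bays. Each flat pack stood upright on the clear patch of bench during its swap.

**Position:** In the final top view, each pack's top face is within about 2 mm of where the earlier pack stood in that well. The face sizes and angles also match.

**Height:** The scene view shows the same small shifts, which fits the packs sitting at seated height. The force readings also showed contact at the expected height as each pack was lowered.

**Other objects:** In the final pictures, the tape measure, pliers and orange look-alike are where they were at the start. The gripper is open and clear of everything.

**What failed or disagreed:**
- The scene camera reads about 3 mm lower in x than the top camera, before and after alike.
- The scene-view check of the small bay did not isolate the pack's top face, so that bay rests on the top view, the contact reading and the picture.
- The scene view's starting picture of the large bay also could not be measured, so its before-and-after comparison uses the top view.
- The tool drifted up to 0.09 rad off vertical between moves. The packs went in slightly tilted because of this and settled level when released.

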